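Pack the spice jar, then take up the lemon with the tongs

ROBOT

A 6-joint arm with a two-finger parallel gripper is mounted at the origin on a cart in front of the work surface, level with it; the furniture and walls round the work are solid. World frame = base frame: x ahead of the robot, y to its left, z up, the work surface at z = 0. Lengths are in m, angles in degrees, forces in N, time in s.
With the tool pointing down it reaches from about 0.35 to 0.775 m from the base axis. Payload 7.3 kg.
Tool frame: the origin (TCP) lies where the fingers leave the gripper's body, on its centre line; the fingertips stand ctrl.tip_extent ahead of it and the grasp point (between the pads) lies 47 mm ahead of it (ctrl.tip_extent is the distance from the TCP to the fingertips, in m); z points along the fingers, y is the line along which they close (so a half turn about z gives the same grasp; the last joint's range is limited). The gripper opens to 92 mm and grips with 3 to 60 N. Pads are 19 mm wide; open, the fingers measure 130 mm over their backs; the gripper's body (75 mm by 190 mm) begins 47 mm behind the grasp point.
Start: joints at [66.692, 19.595, 87.324, -0, 73.075, -8.365], TCP at [0.135, 0.507, 0.292] pointing down, gripper open.
Joint ranges: [-145.02, 145.02], [-44.19, 115.74], [2.07, 154.8], [-57.11, 237.11], [16.16, 152.29], [-177.93, 177.93]. Speed limits (degrees/s): [147.25, 147.25, 180, 180, 180, 180].

INTERFACE

Orientations are given as [roll, pitch, yaw] about the fixed x, y, z axes, in that order (R = Rz(yaw) Ry(pitch) Rx(roll)).
In Python, from plant import ctrl gives the robot as it stands.
- The arm moves only by the tool carry_out, never from a script. Its argument "increments" is a list that holds one entry, the list of rows, each a list of 7 numbers: the shift along the world's x, y, z in cm, then the turn, a rotation vector about the world's x, y, z in rad, then the gripper's target within -1 to 1 (shut at 1, half-way at 0, fully open at -1). In form: [[[dx, dy, dz, rx, ry, rz, gripper], ...]]. A call has 1 to 10 rows; each row shifts and turns the commanded pose from where the row before left it; what a row does not reach is not made up. A row lasts 1/12 s, in which the tool goes at most 41.7 mm and 7.16 degrees, less where a joint would pass 70% of its speed; a pose out of reach is approached as far as the arm can. A call with a gripper value outside its range is refused whole. The fingers move at their own pace and stop on an object; "force" is the grip in N (left out, the last holds). Time passes only in rows, so rows that do not move let the fingers close. It gives the time, the measured TCP pose, the force, the opening and the grip force at its end, in the units of the state.
- ctrl.read_state(): the state, without advancing time (a new reading comes with each control period).
- ctrl.read_camera(name): name is "scene" or "top" or "wrist"; returns a dict with "pixels" (384x512x3 uint8, blue, green, red), "camera_matrix" (3x3 intrinsics, pixels), "view" (4x4, takes a point from world to camera coordinates); the wrist camera has in their place "tool_from_camera" (4x4, takes a point from camera to tool coordinates, whose origin is the TCP and whose axes are the flange's). Camera axes: x right, y up, looking along -z (the intrinsics and any distortion apply to the point x, -y, -z); pixel columns grow to the right and rows downward; lengths in m; the calibration is good to about 2 mm. The wrist camera is an equidistant fisheye: a pixel r from the principal point sees the ray r / f radians off the axis. A picture is of the moment at which its call begins: read the wrist's pose just before it. There is no depth.
- ctrl.sign_off(): hands the job in; it is judged then, once.
The state is a dict: "t": time; "qpos": joint angles; "dq": joint speeds; "joint_efforts": joint torques, N m; "tcp_pos": TCP position; "eef_rot": TCP orientation; "ft_force": force on the tool from outside, world axes, zero at the start; "ft_torque": the same for the moment, N m; "width": opening from 0.0 (shut) to 1.0 (fully open); "grip_force": force on a finger pad.
Only numpy, scipy, OpenCV 4.12 (cv2) and the standard library are available. Lean on these libraries where they do the work, as an engineer would, in place of code of your own. Each camera call takes 0.05 s, during which the arm holds its last target. There are 200 camera calls.

TASK

Finish packing the partitioned wooden box: first stand the spice jar that is on the worktop upright in the empty small front pocket, down on the box's floor, and let go of it. Then pick up the lemon with the kitchen tongs, never touching the lemon with the gripper itself, and finish while still holding it still in the tongs over the middle of the box's empty large compartment, clear of everything and at least 10 cm above the box's rim. Mind the shelf above the back of the worktop. Leave everything else where it stands.

Things in the scene. Friction and masses are not known exactly. Their poses are not given: they have to be found in the camera images.
- box: Open wooden packing box, fixed, 124 (x) x 256 (y) x 50 mm high. Outer walls and floor 6 mm, partitions 4 mm. Origin: centre of its underside. From its -y to its +y end: a 92 mm compartment with a low tin; two small pockets, the rear (+x) holding a spice jar, the front (-x) empty; an empty large compartment 112 (x) x 90 (y) mm. Turned up to 0.16 rad about z.
- pocket (a point): Centre of the floor of the empty front pocket (54 x 54 mm, 40 mm deep to the top of the partitions, 44 mm to that of the outer wall); its axes are those of the box.
- lemon_cell (a point): Centre of the floor of the empty large compartment; its axes are those of the box. (A fixed wall shelf overhangs the back of the worktop: its front edge is 0.60 m ahead of the robot's base, its underside 0.457 m above the worktop; keep the wrist and forearm in front of it.)
- jar: The spice jar to be packed: round glass jar with a wide cap, 45 mm diameter, 106 mm high, 0.11 kg; the cap takes up the top 21 mm and is as wide as the jar. It stands alone on the worktop between the lemon and the box. Origin: centre of its underside; z up along the jar.
- tongs: Steel kitchen tongs lying flat, arms side by side, sprung open, moving symmetrically; 0.12 kg, 219 mm from pivot to jaw tips plus a 36 mm ring behind. Origin: on the pivot axis at the underside; x points to the jaws, midway between the arms; z up; the arms are squeezed along y. They point roughly to -y of the world (within 0.15 rad).
- tongs_grip (a point): Midway between the black grips, 100 mm ahead of the pivot, 15 mm above the underside; axes as the tongs. Take the tongs here across both arms. Grips: 62 to 138 mm ahead of the pivot, 6 mm thick, 0 to 30 mm above the underside. Width over them 56 mm when free, 36 mm (grips parallel) with jaws 53 mm apart. Squeezing takes 4 N at first, 8 N at 36 mm; squeezed to 50 mm they can be carried open.
- tongs_jaws (a point): Midway between the jaws, 195 mm ahead of the pivot, 20 mm above the underside; axes as the tongs. Jaws: slightly cupped plates 48 mm long (x), 40 mm tall from the underside up. Inside they stand 92 mm apart when free, 80 mm with the grips squeezed to 50 mm, 53 mm at 36 mm: 1.95 mm closer per 1 mm of squeeze.
- tongs_left (a joint): How far each arm of the tongs is squeezed in from its free position, rad: 0 free, 0.10 when the jaws are 53 mm apart, 0.17 at the stop.
- lemon: Lemon lying on the worktop, 78 mm long (its x axis), 55 mm wide (y), 56 mm high, 0.11 kg. Its long axis points roughly to the tongs (world y within 0.4 rad), so that the jaws go either side of its 55 mm width. Origin: at its underside as it lies. It can roll if pushed.
- lemon_center (a point): Middle of the lemon, 28 mm above the worktop at the start.
- tin: Low round tin 86 mm diameter, 40 mm high, in the box. Leave alone. Origin: centre of its underside.
- packed_jar: Spice jar already packed in the box's rear pocket, 45 mm diameter, 106 mm high. Leave alone. Origin: centre of its underside.
- fish_tin: Low oblong tub with a foil lid, 63 x 105 x 23 mm, to the right of the box. Leave alone. Origin: centre of its underside.
- mug: White mug, 83 mm, 115 mm over its handle, 86 mm high, at the back. Leave alone. Origin: centre of its underside.
- honey: Squat glass jar with a lid, 68 x 73 x 90 mm, at the back. Leave alone. Origin: centre of its underside.
- coffee: Tall glass jar with a grey lid, 96 mm diameter, 187 mm high, at the back. Leave alone. Origin: centre of its underside.
- carton: Small carton, 55 x 104 x 82 mm, at the back. Leave alone. Origin: centre of its underside.
Not all that is in view belongs to the job. Of the things that look like the lemon, the larger one is meant.

How it is judged:
By the outcome, as a careful person would: the job done as asked, in the order asked, and still so for the second after the job is handed in, while the arm keeps its last pose, push and grip.
It also fails if it takes over 64 s, if anything falls off the work surface, if the arm or the gripper's body presses on something with over 40 N, if the wrist force passes 120 N, or if a joint passes its speed limit or range.

## Working session

There is one attempt and no reset: what is moved stays moved. The work goes in short steps, Python scripts to look and compute and a tool call to move; the robot and the scene stay as the last step left them, time stands still between calls to the robot, and variables do not carry over. Pictures are saved under pics/ and viewed, at most 10 in all, crops included, and the job is handed in when it is done.

Besides the shell and the picture viewer there is one more tool, called after "Call:" by a JSON object that holds its "api" and its "payload". carry_out: Moves the arm, as the interface text tells. Its arguments: {"type":"object","properties":{"increments":{"type":"array","items":{"type":"array","items":{"type":"array","items":{"type":"number"}}}},"force":{"type":"number"}},"required":["increments"]}

```bash
mkdir -p pics; ls
python3 - <<'E'
from plant import ctrl
import cv2,pickle,numpy as np
s=ctrl.read_state();print(s,ctrl.tip_extent)
d={}
for n in("scene","top","wrist"):
    c=ctrl.read_camera(n);d[n]=c;cv2.imwrite(f"pics/{n}0.png",c["pixels"])
    print({k:np.round(v,4).tolist() for k,v in c.items() if k!="pixels"})
pickle.dump(d,open("cams0.pkl","wb"))
E
```

```text
pics
{'t': 0.0, 'qpos': array([ 6.66909232e+01,  1.96376052e+01,  8.73780350e+01, -8.31419503e-04,
        7.30738174e+01, -8.36623952e+00]), 'dq': array([ 0.03486149, -0.01874425, -0.01095287,  0.00319848, -0.11802096,
        0.01331972]), 'joint_efforts': array([ 5.28597193e-04, -4.31254184e+01, -2.44214594e+01,  7.18453154e-02,
        5.60741080e-02, -1.41534629e-04]), 'tcp_pos': array([0.13524179, 0.50696214, 0.29152939]), 'eef_rot': array([-1.79911379e+02, -1.22295200e-02,  1.65057396e+02]), 'ft_force': array([-0.41506469,  0.16990146,  1.30786843]), 'ft_torque': array([ 0.04207519, -0.02017912, -0.02255401]), 'grip_force': 0.0, 'width': 1.0016297056188592} 0.0655
{'camera_matrix': [[413.1311, 0.0, 261.1841], [0.0, 413.1311, 195.3108], [0.0, 0.0, 1.0]], 'view': [[0.4384, -0.8988, 0.0031, -0.256], [0.6432, 0.3161, 0.6974, -0.412], [-0.6278, -0.3037, 0.7167, -1.3578], [0.0, 0.0, 0.0, 1.0]]}
{'camera_matrix': [[424.668, 0.0, 247.5418], [0.0, 424.668, 191.2357], [0.0, 0.0, 1.0]], 'view': [[-0.0535, -0.9986, -0.0052, 0.0333], [0.9778, -0.0534, 0.2028, -0.5945], [-0.2028, 0.0058, 0.9792, -1.2367], [0.0, 0.0, 0.0, 1.0]]}
{'camera_matrix': [[297.3186, 0.0, 257.0325], [0.0, 297.3186, 187.3062], [0.0, 0.0, 1.0]], 'tool_from_camera': [[-0.0001, 0.96, 0.2799, 0.0745], [1.0, -0.0, 0.0003, 0.0001], [0.0003, 0.2799, -0.96, -0.0923], [0.0, 0.0, 0.0, 1.0]]}
```

View pics/top0.png

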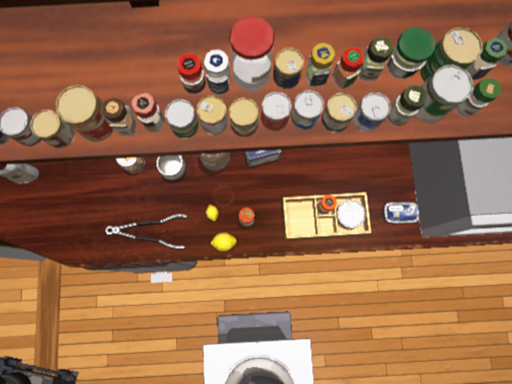

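View pics/scene0.png

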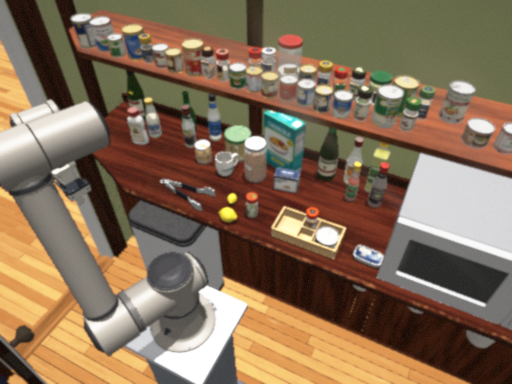

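Top view: tongs have their pivot near (112,231) and jaws near (185,217)/(184,246). The large lemon is at (223,242), the small decoy at (211,213), the jar at (247,216) and the box at about (285–370, 194–238). I'll enlarge it for exact pixels.

```bash
cat > h.py <<'E'
import numpy as np,cv2
def onplane(c,u,v,z):
    V=c["view"];K=c["camera_matrix"];R=V[:3,:3];o=-R.T@V[:3,3]
    d=R.T@(np.linalg.inv(K)@[u,v,1]*[1,-1,-1]); return o+d*(z-o[2])/d[2]
def proj(c,P):
    P=np.atleast_2d(P);V=c["view"];p=(P@V[:3,:3].T+V[:3,3])*[1,-1,-1]; q=p@c["camera_matrix"].T
    return q[:,:2]/q[:,2:]
def wproj(c,P,pos,rot):
    # wrist fisheye: world -> pixel
    from scipy.spatial.transform import Rotation as Ro
    P=np.atleast_2d(P);T=c["tool_from_camera"];R=Ro.from_euler("xyz",rot,degrees=True).as_matrix()
    t=(P-pos)@R; p=((t-T[:3,3])@T[:3,:3])*[1,-1,-1]
    r=np.linalg.norm(p[:,:2],axis=1);th=np.arctan2(r,p[:,2]);K=c["camera_matrix"]
    return K[:2,2]+K[0,0]*p[:,:2]/r[:,None]*th[:,None]
def wplane(c,u,v,z,pos,rot):
    from scipy.spatial.transform import Rotation as Ro
    T=c["tool_from_camera"];R=Ro.from_euler("xyz",rot,degrees=True).as_matrix();K=c["camera_matrix"]
    m=(np.array([u,v])-K[:2,2])/K[0,0];th=np.linalg.norm(m)
    d=np.r_[m/th*np.sin(th),np.cos(th)]*[1,-1,-1]
    d=R@T[:3,:3]@d;o=pos+R@T[:3,3];return o+d*(z-o[2])/d[2]
E
python3 - <<'E'
import pickle,cv2,numpy as np
im=pickle.load(open("cams0.pkl","rb"))["top"]["pixels"]
f=lambda x0,y0,w,h:cv2.resize(im[y0:y0+h,x0:x0+w],None,fx=4,fy=4,interpolation=cv2.INTER_CUBIC)
a=f(95,195,180,70);b=f(260,180,180,70)
for m,x0,y0 in((a,95,195),(b,260,180)):
    for x in range(-(-x0//10)*10,x0+180,10):
        cv2.line(m,((x-x0)*4,0),((x-x0)*4,8),(255,255,255));
        if x%20==0: cv2.putText(m,str(x),((x-x0)*4-12,20),0,.4,(255,255,255))
    for y in range(-(-y0//10)*10,y0+70,10):
        cv2.line(m,(0,(y-y0)*4),(8,(y-y0)*4),(255,255,255));cv2.putText(m,str(y),(10,(y-y0)*4+4),0,.4,(255,255,255))
cv2.imwrite("pics/topz.png",np.vstack([a,b]))
E
```

```text
(no output)
```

View pics/topz.png

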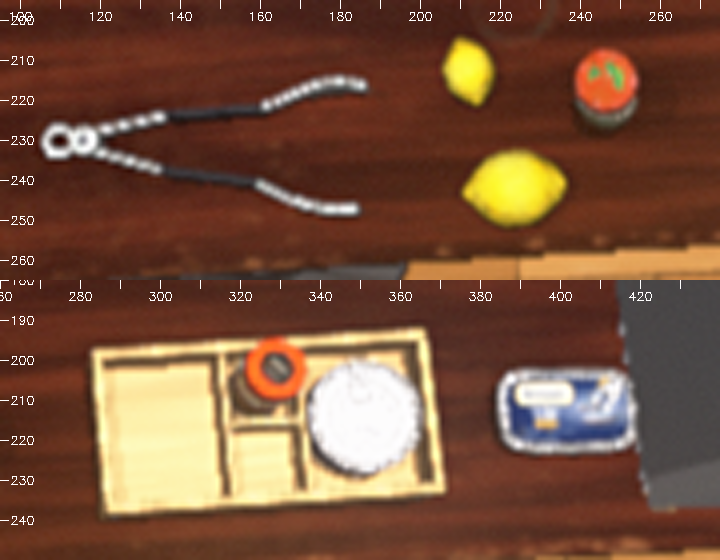

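Run:
```python
import pickle,numpy as np
from h import *
from scipy.optimize import least_squares
c=pickle.load(open("cams0.pkl","rb"))["top"]
A=lambda X,Y:(94.6+X/4,194.6+Y/4); B=lambda X,Y:(259.6+X/4,179.6+(Y-280)/4)
print("jar",onplane(c,*A(606,80),.106)[:2])
for n,p in dict(lem=(516,187),l1=(463,192),l2=(567,184)).items(): print(n,onplane(c,*A(*p),.028)[:2])
for n,p in dict(piv=(84,139),j1=(366,86),j2=(357,209),g1a=(165,116),g1b=(262,107),g2a=(161,171),g2b=(257,184)).items(): print(n,onplane(c,*A(*p),.03)[:2])
px=np.array([B(93,350),B(424,330),B(445,491),B(104,516)])
L=np.array([[62,128,50],[62,-128,50],[-62,-128,50],[-62,128,50]])/1e3
def T(p,L): 
    s,k=np.sin(p[2]),np.cos(p[2]);return np.c_[p[0]+k*L[:,0]-s*L[:,1],p[1]+s*L[:,0]+k*L[:,1],L[:,2]]
r=least_squares(lambda p:(proj(c,T(p,L))-px).ravel(),[.46,-.15,0]);p=r.x
print("box",p,np.round(r.fun,1))
# y layout: -128+6+92=-30; partition 4 -> -26..28 pocket(54) ; 4 -> 32..122
print("pocket,cell",T(p,np.array([[-.029,.001,.006],[0,.077,.006]])))
```

```text
jar [0.51685979 0.00929345]
lem [0.44977614 0.08247499]
l1 [0.44815253 0.12313121]
l2 [0.4499585  0.04338614]
piv [0.50431115 0.41286267]
j1 [0.5336955  0.19501847]
j2 [0.4394245 0.20416  ]
g1a [0.51875279 0.35053503]
g1b [0.52169015 0.27565095]
g2a [0.47647966 0.35360568]
g2b [0.46256491 0.28016903]
box [ 0.51130354 -0.2342337   0.01183203] [-0.2  0.5  0.   0.1 -0.2  0.   0.4 -0.6]
pocket,cell [[ 0.48229373 -0.2335769   0.006     ]
 [ 0.51039249 -0.15723909  0.006     ]]
```

Call:
{"api": "carry_out", "payload": {"increments": [[[1.9, -2.5, -0.2, 0, 0, 0.013, -1], [1.9, -2.5, -0.2, 0, 0, 0.013, -1], [1.9, -2.5, -0.2, 0, 0, 0.013, -1], [1.9, -2.5, -0.2, 0, 0, 0.013, -1], [1.9, -2.5, -0.2, 0, 0, 0.013, -1], [1.9, -2.5, -0.2, 0, 0, 0.013, -1], [1.9, -2.5, -0.2, 0, 0, 0.013, -1], [1.9, -2.5, -0.2, 0, 0, 0.013, -1], [1.9, -2.5, -0.2, 0, 0, 0.013, -1], [1.9, -2.5, -0.2, 0, 0, 0.013, -1]]]}}

```text
t: 0.98
tcp_pos: [0.3259, 0.2559, 0.2721]
eef_rot: [180.0, -0.0, 172.6]
ft_force: [0.0, 1.2, 0.7]
width: 0.996
grip_force: 0.0
```

Call:
{"api": "carry_out", "payload": {"increments": [[[1.9, -2.5, -0.2, 0, 0, 0.013, -1], [1.9, -2.5, -0.2, 0, 0, 0.013, -1], [1.9, -2.5, -0.2, 0, 0, 0.013, -1], [1.9, -2.5, -0.2, 0, 0, 0.013, -1], [1.9, -2.5, -0.2, 0, 0, 0.013, -1], [1.9, -2.5, -0.2, 0, 0, 0.013, -1], [1.9, -2.5, -0.2, 0, 0, 0.013, -1], [1.9, -2.5, -0.2, 0, 0, 0.013, -1], [1, -1.2, 0, 0, 0, 0.013, -1], [0, 0, 0, 0, 0, 0, -1]]]}}

```text
t: 1.82
tcp_pos: [0.489, 0.0427, 0.2557]
eef_rot: [-180.0, 0.0, 179.1]
ft_force: [-0.7, -0.6, -0.2]
width: 1.004
grip_force: 0.0
```

Run:
```python
from plant import ctrl
import cv2,pickle,numpy as np
from h import *
s=ctrl.read_state();c=ctrl.read_camera("wrist");pickle.dump((s,c),open("w1.pkl","wb"))
print(s["tcp_pos"],s["eef_rot"],s["qpos"])
im=c["pixels"].copy()
t=pickle.load(open("cams0.pkl","rb"))["top"]
for P in [[.517,.0093,.106],[.4823,-.2336,.046],[.45,.0825,.028]]:
    print(wproj(c,P,s["tcp_pos"],s["eef_rot"]))
for u,v in((211.8,213),(211.5,220.9),(224,232)): print("small/lemon edge",onplane(t,u,v,.02)[:2])
for n,u,v in(("mug",171,180),("lefttin",131,172),("honey",215,170)): print(n,onplane(t,u,v,.0)[:2])
cv2.imwrite("pics/w1.png",cv2.resize(im,(800,600),interpolation=cv2.INTER_CUBIC))
```

```text
[0.48903775 0.04272639 0.25570629] [-1.79963775e+02  1.69173282e-02  1.79050011e+02] [-3.94193146e+00  1.80064890e+01  9.58438256e+01 -3.85935621e-02
  6.61309051e+01 -9.29763264e+01]
[[220.26853363 222.44769552]]
[[ 41.02943592 175.47666228]]
[[293.54753442 135.43923587]]
small/lemon edge [0.54065758 0.11602211]
small/lemon edge [0.51588853 0.11785839]
small/lemon edge [0.47924212 0.08047997]
mug [0.65839647 0.24511505]
lefttin [0.69209214 0.37409392]
honey [0.68386259 0.10219022]
```

View pics/w1.png

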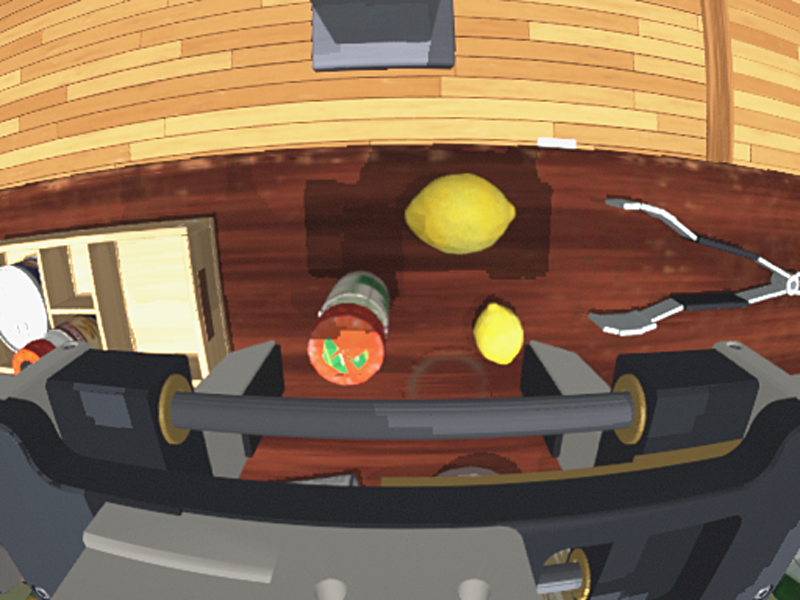

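Jar cap centre shows at (346,353), large lemon's ends at (405,214)/(516,213), small lemon at (498,333), near box corner at (215,218). This agrees with the top view to a few mm. I'll compute refinements.

Run:
```python
import pickle
from h import *
s,c=pickle.load(open("w1.pkl","rb"))
k=.64
for n,u,v,z in(("jar",346,353,.106),("l1",405,214,.028),("l2",516,213,.028),("lc",460,214,.03),("boxcorner",215,218,.05),("j1 tip",607,202,.038),("j2tip",590,316,.038),("piv",795,284,.03)):
    print(n,wplane(c,u*k,v*k,z,s["tcp_pos"],s["eef_rot"])[:2].round(4))
```

```text
jar [0.5204 0.0101]
l1 [0.4513 0.0453]
l2 [0.4508 0.1234]
lc [0.4514 0.0832]
boxcorner [ 0.4465 -0.0838]
j1 tip [0.4402 0.1891]
j2tip [0.5254 0.1826]
piv [0.5048 0.4138]
```

Call:
{"api": "carry_out", "payload": {"increments": [[[1, -1.1, 0, 0, 0, 0.01, -1], [1, -1.1, 0, 0, 0, 0.01, -1], [1, -1.1, -1, 0, 0, 0.008, -1], [0, 0, -2, 0, 0, 0, -1], [0, 0, -2.5, 0, 0, 0, -1], [0, 0, -2.5, 0, 0, 0, -1], [0, 0, -2.4, 0, 0, 0, -1], [0, 0, -1.5, 0, 0, 0, -1], [0, 0, -1, 0, 0, 0, -1], [0, 0, 0, 0, 0, 0, -1]]]}}

```text
t: 2.7
tcp_pos: [0.5158, 0.0134, 0.1255]
eef_rot: [180.0, -0.2, -179.1]
ft_force: [-0.3, -0.1, 1.0]
width: 1.001
grip_force: 0.0
```

Call:
{"api": "carry_out", "payload": {"increments": [[[0, 0, 0, 0, 0, 0, 0.2], [0, 0, 0, 0, 0, 0, 0.2], [0, 0, 0, 0, 0, 0, 0.2], [0, 0, 0, 0, 0, 0, 0.2], [0, 0, 0, 0, 0, 0, 0.2], [0, 0, 0, 0, 0, 0, 0.2], [0, 0, 0, 0, 0, 0, 0.2], [0, 0, 0, 0, 0, 0, 0.2], [0, 0, 0, 0, 0, 0, 0.2], [0, 0, 0, 0, 0, 0, 0.2]]], "force": 20}}

```text
t: 3.53
tcp_pos: [0.5175, 0.0122, 0.1273]
eef_rot: [180.0, 0.0, -179.2]
ft_force: [-0.3, -1.0, 0.7]
width: 0.486
grip_force: 19.9
```

Call:
{"api": "carry_out", "payload": {"increments": [[[0, 0, 1, 0, 0, 0, 0.2], [0, 0, 2, 0, 0, 0, 0.2], [0, 0, 2.5, 0, 0, 0, 0.2], [0, 0, 2.5, 0, 0, 0, 0.2], [0, 0, 1.5, 0, 0, 0, 0.2], [-0.2, -1.5, 0, 0, 0, 0, 0.2], [-0.4, -2.5, 0, 0, 0, 0, 0.2], [-0.4, -2.5, 0, 0, 0, 0, 0.2], [-0.4, -2.5, 0, 0, 0, 0, 0.2], [-0.4, -2.5, 0, 0, 0, 0, 0.2]]]}}

```text
t: 4.37
tcp_pos: [0.4989, -0.1036, 0.2228]
eef_rot: [180.0, 0.0, -179.2]
ft_force: [-0.1, -0.8, -1.5]
width: 0.483
grip_force: 19.9
```

Call:
{"api": "carry_out", "payload": {"increments": [[[-0.4, -2.5, 0, 0, 0, 0, 0.2], [-0.4, -2.5, 0, 0, 0, 0, 0.2], [-0.4, -2.5, 0, 0, 0, 0, 0.2], [-0.4, -2.5, 0, 0, 0, 0, 0.2], [-0.3, -2, 0, 0, 0, 0, 0.2], [0, -1, 0, 0, 0, 0, 0.2], [0, 0, 0, 0, 0, 0, 0.2], [0, 0, 0, 0, 0, 0, 0.2]]]}}

```text
t: 5.03
tcp_pos: [0.4803, -0.2323, 0.2223]
eef_rot: [180.0, -0.0, -179.2]
ft_force: [0.5, 0.3, -1.1]
width: 0.485
grip_force: 19.9
```

Run:
```python
from plant import ctrl
import cv2,pickle,numpy as np
s=ctrl.read_state();c=ctrl.read_camera("wrist");pickle.dump((s,c),open("w2.pkl","wb"))
print(s["tcp_pos"],s["eef_rot"],s["width"])
cv2.imwrite("pics/w2.png",cv2.resize(c["pixels"][60:300,96:416],(800,600),interpolation=cv2.INTER_CUBIC))
```

```text
[ 0.48030732 -0.23233987  0.22229231] [ 1.79950002e+02 -1.07826501e-02 -1.79236174e+02] 0.4848767273517135
```

View pics/w2.png

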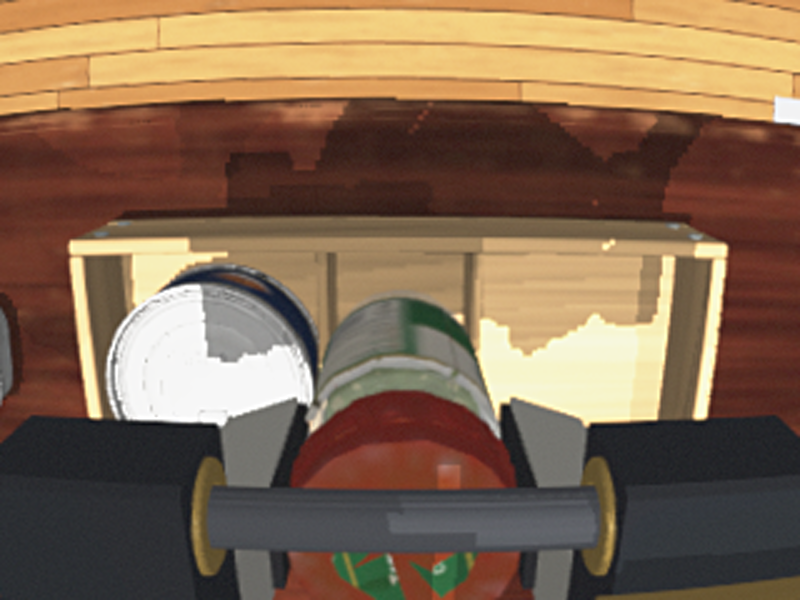

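Run:
```python
import pickle
from h import *
from scipy.optimize import least_squares
s,c=pickle.load(open("w2.pkl","rb"));pos,rot=s["tcp_pos"],s["eef_rot"]
q=lambda X,Y:np.array([95.7+X/2.5,59.7+Y/2.5])
obs=[((-62,128,50),(727,241)),((-62,-128,50),(70,241)),((-62,128,0),(690,221)),((-62,-128,0),(110,219)),
((-56,-30,46),(318,254)),((-56,-26,46),(336,254)),((-56,28,46),(466,254)),((-56,32,46),(481,254))]
L=np.array([o[0] for o in obs])/1e3;px=np.array([q(*o[1]) for o in obs])
def T(p,L):
    a,b=np.sin(p[2]),np.cos(p[2]);return np.c_[p[0]+b*L[:,0]-a*L[:,1],p[1]+a*L[:,0]+b*L[:,1],L[:,2]]
r=least_squares(lambda p:(wproj(c,T(p,L),pos,rot)-px).ravel(),[.51,-.234,0]);p=r.x
print("box",p,np.round(r.fun.reshape(-1,2),1).tolist());print("pocket",T(p,np.array([[-.029,.001,.006]])))
zb=pos[2]-.127
for dx in(-.006,-.003,0,.003,.006):
    a=np.linspace(0,6.283,73);C=np.c_[pos[0]+dx+.0225*np.cos(a),pos[1]+.0225*np.sin(a),0*a+zb]
    w=(wproj(c,C,pos,rot)-[95.7,59.7])*2.5
    C[:,2]+=.085; w2=(wproj(c,C,pos,rot)-[95.7,59.7])*2.5
    print(dx,"bottom rim minY",w[:,1].min().round(),"cap-lower minY",w2[:,1].min().round(),"xr",w2[:,0].min().round(),w2[:,0].max().round(),w[:,0].min().round(),w[:,0].max().round())
```

```text
box [ 0.51429785 -0.23416296  0.01121443] [[1.1, 1.0], [-1.0, 0.7], [-2.3, 0.7], [1.5, 1.2], [-0.6, -0.8], [-3.5, -0.8], [3.1, -0.7], [1.4, -0.7]]
pocket [[ 0.48528846 -0.23348824  0.006     ]]
-0.006 bottom rim minY 262.0 cap-lower minY 354.0 xr 294.0 516.0 332.0 477.0
-0.003 bottom rim minY 272.0 cap-lower minY 369.0 xr 295.0 515.0 332.0 476.0
0 bottom rim minY 282.0 cap-lower minY 383.0 xr 295.0 514.0 332.0 476.0
0.003 bottom rim minY 291.0 cap-lower minY 397.0 xr 296.0 513.0 332.0 475.0
0.006 bottom rim minY 301.0 cap-lower minY 412.0 xr 297.0 511.0 332.0 475.0
```

The pocket opening is visible between the partitions at (336,254) and (466,254), with the jar upright just behind it. The jar needs about +1 mm in x and −1 mm in y. Lowering it.

Call:
{"api": "carry_out", "payload": {"increments": [[[0.1, -0.1, 0, 0, 0, 0, 0.2], [0, 0, -1, 0, 0, 0, 0.2], [0, 0, -1, 0, 0, 0, 0.2], [0, 0, -1, 0, 0, 0, 0.2], [0, 0, -0.6, 0, 0, 0, 0.2], [0, 0, -0.4, 0, 0, 0, 0.2], [0, 0, -0.4, 0, 0, 0, 0.2], [0, 0, -0.4, 0, 0, 0, 0.2], [0, 0, -0.3, 0, 0, 0, 0.2], [0, 0, 0, 0, 0, 0, 0.2]]]}}

```text
t: 5.92
tcp_pos: [0.4812, -0.2337, 0.1707]
eef_rot: [180.0, -0.0, -179.2]
ft_force: [-0.6, -0.1, 0.0]
width: 0.482
grip_force: 19.9
```

Call:
{"api": "carry_out", "payload": {"increments": [[[0, 0, -0.4, 0, 0, 0, 0.2], [0, 0, -0.4, 0, 0, 0, 0.2], [0, 0, -0.5, 0, 0, 0, 0.2], [0, 0, -0.5, 0, 0, 0, 0.2], [0, 0, -0.5, 0, 0, 0, 0.2], [0, 0, -0.4, 0, 0, 0, 0.2], [0, 0, -0.3, 0, 0, 0, 0.2], [0, 0, 0, 0, 0, 0, 0.2]]]}}

```text
t: 6.58
tcp_pos: [0.4811, -0.2335, 0.1404]
eef_rot: [179.9, -0.1, -179.2]
ft_force: [-1.0, 0.5, -1.8]
width: 0.483
grip_force: 19.9
```

Call:
{"api": "carry_out", "payload": {"increments": [[[0, 0, -0.2, 0, 0, 0, 0.2], [0, 0, -0.2, 0, 0, 0, 0.2], [0, 0, -0.1, 0, 0, 0, 0.2], [0, 0, -0.1, 0, 0, 0, 0.2], [0, 0, 0, 0, 0, 0, 0.2], [0, 0, 0, 0, 0, 0, 0.2]]]}}

```text
t: 7.08
tcp_pos: [0.4814, -0.2338, 0.1353]
eef_rot: [180.0, 0.0, -179.2]
ft_force: [-0.5, 0.3, -1.0]
width: 0.485
grip_force: 19.9
```

Call:
{"api": "carry_out", "payload": {"increments": [[[0, 0, -0.1, 0, 0, 0, 0.2], [0, 0, 0, 0, 0, 0, 0.2], [0, 0, 0, 0, 0, 0, 0.2]]]}}

```text
t: 7.33
tcp_pos: [0.4814, -0.2337, 0.1342]
eef_rot: [180.0, 0.0, -179.2]
ft_force: [1.1, -0.5, -1.3]
width: 0.483
grip_force: 19.9
```

Call:
{"api": "carry_out", "payload": {"increments": [[[0, 0, -0.1, 0, 0, 0, 0.2], [0, 0, 0, 0, 0, 0, 0.2], [0, 0, 0, 0, 0, 0, 0.2]]]}}

```text
t: 7.58
tcp_pos: [0.4814, -0.2339, 0.1333]
eef_rot: [-180.0, 0.0, -179.2]
ft_force: [0.1, 0.4, -1.0]
width: 0.482
grip_force: 19.9
```

Call:
{"api": "carry_out", "payload": {"increments": [[[0, 0, -0.1, 0, 0, 0, 0.2], [0, 0, 0, 0, 0, 0, 0.2], [0, 0, 0, 0, 0, 0, 0.2]]]}}

```text
t: 7.83
tcp_pos: [0.4817, -0.2343, 0.133]
eef_rot: [-179.9, 0.1, -179.2]
ft_force: [-1.0, -2.1, 5.3]
width: 0.485
grip_force: 20.0
```

On the floor (contact force 5 N at the expected height). Releasing, rising.

Call:
{"api": "carry_out", "payload": {"increments": [[[0, 0, 0, 0, 0, 0, -0.3], [0, 0, 0, 0, 0, 0, -0.3], [0, 0, 0, 0, 0, 0, -0.5], [0, 0, 0, 0, 0, 0, -0.5], [0, 0, 0, 0, 0, 0, -0.5], [0, 0, 1, 0, 0, 0, -0.5], [0, 0, 2.5, 0, 0, 0, -0.5], [0, 0, 3, 0, 0, 0, -0.5], [0, 0, 3, 0, 0, 0, -1], [0, 0, 2.5, 0, 0, 0, -1]]]}}

```text
t: 8.67
tcp_pos: [0.4815, -0.2338, 0.2551]
eef_rot: [-179.9, 0.1, -179.2]
ft_force: [1.5, 0.5, 0.8]
width: 0.85
grip_force: 0.0
```

Run:
```python
from plant import ctrl
import cv2,pickle,numpy as np
s=ctrl.read_state();c=ctrl.read_camera("wrist")
print(s["tcp_pos"],s["eef_rot"],s["width"])
cv2.imwrite("pics/w3.png",cv2.resize(c["pixels"][60:300,96:416],(800,600),interpolation=cv2.INTER_CUBIC))
```

```text
[ 0.48147538 -0.2337631   0.25506212] [-1.79947576e+02  8.76635465e-02 -1.79180938e+02] 0.8495161354467575
```

View pics/w3.png

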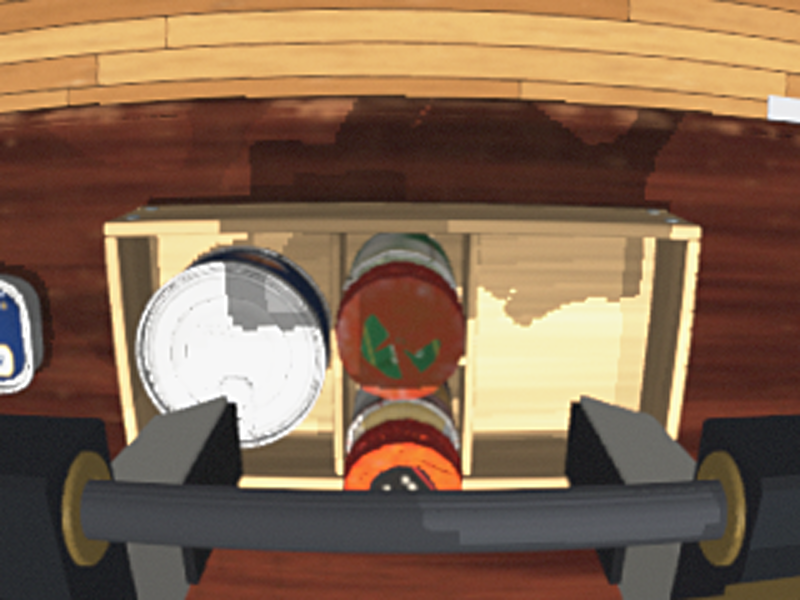

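The jar stands upright in the front pocket at (400,330) and is released. Next, the tongs.

Call:
{"api": "carry_out", "payload": {"increments": [[[0, 1.5, 0, 0, 0, -0.05, -1], [0.1, 2.8, 0, 0, 0, -0.085, -1], [0.1, 2.8, 0, 0, 0, -0.085, -1], [0.1, 2.8, 0, 0, 0, -0.085, -1], [0.1, 2.8, 0, 0, 0, -0.085, -1], [0.1, 2.8, 0, 0, 0, -0.085, -1], [0.1, 2.8, 0, 0, 0, -0.085, -1], [0.1, 2.8, 0, 0, 0, -0.085, -1], [0.1, 2.8, 0, 0, 0, -0.085, -1], [0.1, 2.8, 0, 0, 0, -0.085, -1]]]}}

```text
t: 9.55
tcp_pos: [0.4902, 0.0347, 0.2528]
eef_rot: [180.0, 0.0, 133.9]
ft_force: [-0.1, 0.9, 0.5]
width: 0.999
grip_force: 0.0
```

Call:
{"api": "carry_out", "payload": {"increments": [[[0.1, 2.8, 0, 0, 0, -0.085, -1], [0.1, 2.8, 0, 0, 0, -0.085, -1], [0.1, 2.8, 0, 0, 0, -0.085, -1], [0.1, 2.8, 0, 0, 0, -0.085, -1], [0.1, 2.8, 0, 0, 0, -0.085, -1], [0, 2.8, 0, 0, 0, -0.085, -1], [0, 2.8, 0, 0, 0, -0.085, -1], [0, 2.8, 0, 0, 0, -0.085, -1], [0, 2.8, -1, 0, 0, -0.085, -1], [0, 2.8, -1, 0, 0, -0.085, -1]]]}}

```text
t: 10.38
tcp_pos: [0.4954, 0.3148, 0.2331]
eef_rot: [179.9, -0.1, 85.2]
ft_force: [0.6, -0.4, -0.9]
width: 0.997
grip_force: 0.0
```

Call:
{"api": "carry_out", "payload": {"increments": [[[0, 0, -1, 0, 0, -0.01, -1], [0, 0, -1, 0, 0, 0, -1], [0, 0, 0, 0, 0, 0, -1], [0, 0, 0, 0, 0, 0, -1]]]}}

```text
t: 10.72
tcp_pos: [0.4952, 0.3122, 0.2119]
eef_rot: [-179.9, 0.1, 84.8]
ft_force: [0.0, 0.4, 0.4]
width: 1.005
grip_force: 0.0
```

Run:
```python
from plant import ctrl
import cv2,pickle,numpy as np
s=ctrl.read_state();c=ctrl.read_camera("wrist");pickle.dump((s,c),open("w4.pkl","wb"))
print(s["tcp_pos"],s["eef_rot"],s["width"],s["qpos"])
cv2.imwrite("pics/w4.png",cv2.resize(c["pixels"],(800,600),interpolation=cv2.INTER_CUBIC))
```

```text
[0.49522805 0.31221916 0.2119044 ] [-1.79933172e+02  5.97548274e-02  8.48496394e+01] 1.0054098337924173 [ 2.47390656e+01  2.99812670e+01  8.40191870e+01 -2.02419725e-02
  6.60872639e+01  2.98976802e+01]
```

View pics/w4.png

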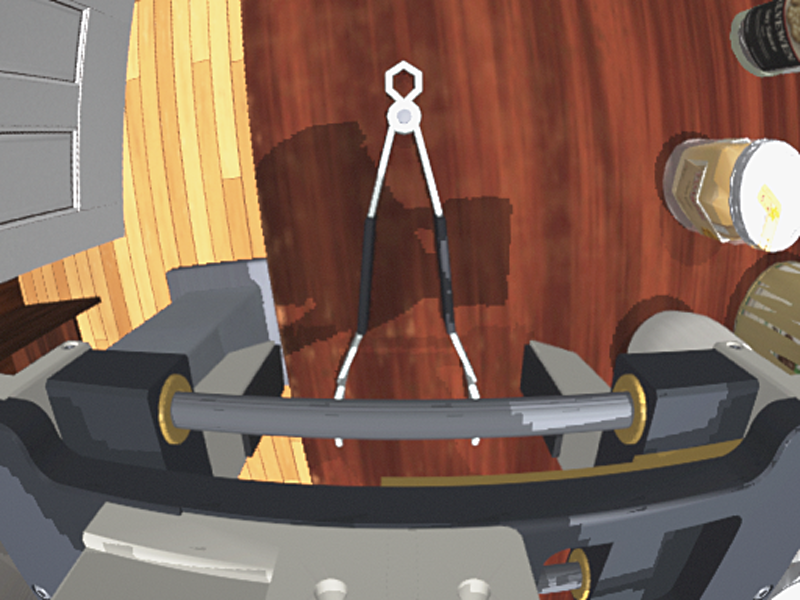

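Tongs run straight down the picture, pivot at (404,116), grips from (372–440,217) to (363–451,331), tips at (339/475,443).

Run:
```python
import pickle
from h import *
s,c=pickle.load(open("w4.pkl","rb"));k=.64
w=lambda u,v,z:wplane(c,u*k-.2,v*k-.2,z,s["tcp_pos"],s["eef_rot"])[:2]
pv=w(404,116,.03);print("piv",pv)
for n,a,b,z in(("g0",(372,217),(440,216),.03),("g1",(363,331),(451,331),.03),("tip",(339,443),(475,443),.04)):
    A,B=w(*a,z),w(*b,z);m=(A+B)/2;d=m-pv
    print(n,m.round(4),np.linalg.norm(B-A).round(4),np.linalg.norm(d).round(4),np.degrees(np.arctan2(d[1],d[0])).round(2))
d=d/np.linalg.norm(d);print("grip",pv+.1*d)
```

```text
piv [0.50637732 0.41357555]
g0 [0.5022 0.3542] 0.0403 0.0595 -93.98
g1 [0.4966 0.2821] 0.0557 0.1318 -94.27
tip [0.4898 0.2031] 0.0934 0.2111 -94.52
grip [0.49850201 0.31388613]
```

Call:
{"api": "carry_out", "payload": {"increments": [[[0.2, 0.1, 0, 0, 0, 0.015, -1], [0, 0, -2, 0, 0, 0, -1], [0, 0, -2.5, 0, 0, 0, -1], [0, 0, -2.5, 0, 0, 0, -1], [0, 0, -2.5, 0, 0, 0, -1], [0, 0, -2, 0, 0, 0, -1], [0, 0, -1.3, 0, 0, 0, -1], [0, 0, -0.9, 0, 0, 0, -1], [0, 0, -0.5, 0, 0, 0, -1], [0, 0, 0, 0, 0, 0, -1]]]}}

```text
t: 11.6
tcp_pos: [0.4975, 0.3139, 0.07]
eef_rot: [-180.0, 0.0, 85.7]
ft_force: [-0.1, 0.4, 0.4]
width: 0.995
grip_force: 0.0
```

Call:
{"api": "carry_out", "payload": {"increments": [[[0, 0, 0, 0, 0, 0, -0.3], [0, 0, 0, 0, 0, 0, -0.3], [0, 0, 0, 0, 0, 0, -0.2], [0, 0, 0, 0, 0, 0, -0.2], [0, 0, 0, 0, 0, 0, -0.1], [0, 0, 0, 0, 0, 0, -0.1], [0, 0, 0, 0, 0, 0, -0.1], [0, 0, 0, 0, 0, 0, -0.1]]], "force": 25}}

```text
t: 12.27
tcp_pos: [0.4975, 0.3143, 0.0706]
eef_rot: [180.0, -0.0, 85.7]
ft_force: [-0.9, -1.3, 3.4]
width: 0.553
grip_force: 6.2
```

Call:
{"api": "carry_out", "payload": {"increments": [[[0, 0, 0, 0, 0, 0, -0.13], [0, 0, 0.3, 0, 0, 0, -0.13], [0, 0, 0.4, 0, 0, 0, -0.13], [-0.5, -0.3, 0, 0, 0, 0.008, -0.13], [-0.8, -0.5, 0, 0, 0, 0.012, -0.13], [-0.8, -0.5, 0, 0, 0, 0.012, -0.13], [-0.8, -0.5, 0, 0, 0, 0.012, -0.13], [-0.8, -0.4, 0, 0, 0, 0.012, -0.13], [-0.6, -0.3, 0, 0, 0, 0.01, -0.13], [-0.3, 0, 0, 0, 0, 0, -0.13]]]}}

```text
t: 13.1
tcp_pos: [0.4502, 0.2886, 0.0771]
eef_rot: [-179.9, 0.0, 89.5]
ft_force: [-0.1, -0.3, -0.5]
width: 0.565
grip_force: 4.6
```

Call:
{"api": "carry_out", "payload": {"increments": [[[0, 0, 0, 0, 0, 0, -0.13], [0, 0, 0, 0, 0, 0, -0.13]]]}}

```text
t: 13.27
tcp_pos: [0.4516, 0.2895, 0.0774]
eef_rot: [180.0, -0.0, 89.5]
ft_force: [-0.3, -0.0, -1.1]
width: 0.567
grip_force: 4.6
```

Run:
```python
from plant import ctrl
import cv2,pickle,numpy as np
s=ctrl.read_state();c=ctrl.read_camera("top");d=ctrl.read_camera("scene");pickle.dump((s,c,d),open("t5.pkl","wb"))
print(s["tcp_pos"],s["eef_rot"],s["width"],s["grip_force"])
a=cv2.resize(c["pixels"][195:265,120:280],None,fx=5,fy=5,interpolation=cv2.INTER_CUBIC)[:, :800]
b=cv2.resize(d["pixels"][170:230,150:310],None,fx=5,fy=5,interpolation=cv2.INTER_CUBIC)[:250]
cv2.imwrite("pics/t5.png",np.vstack([a,b])[:600])
```

```text
[0.45159248 0.28948519 0.07739771] [ 1.79958950e+02 -1.64268019e-02  8.94842446e+01] 0.5671102916464701 4.597791564592626
```

View pics/t5.png

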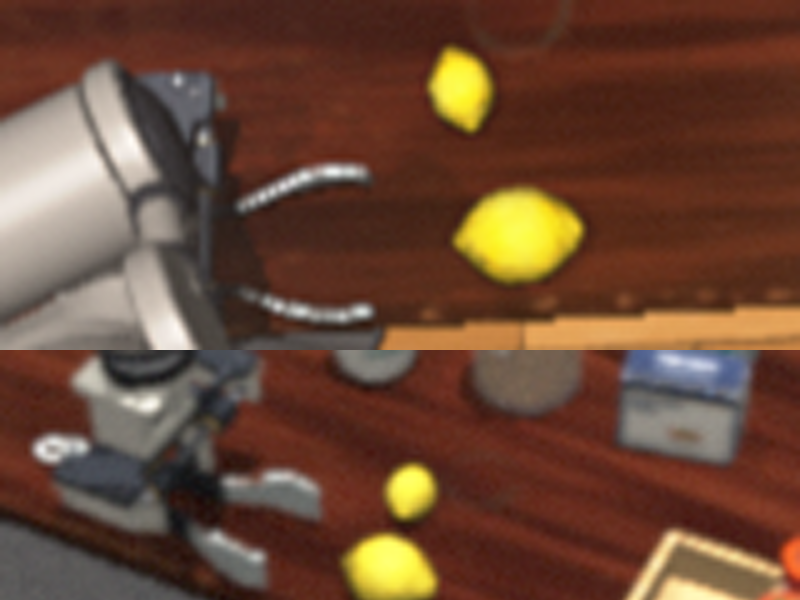

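Jaw tips are at (370,175)/(370,313), the lemon at (455,240)–(583,231) in the top crop, and the tongs look level in the scene crop.

Run:
```python
import pickle
from h import *
s,c,d=pickle.load(open("t5.pkl","rb"))
f=lambda X,Y,z:onplane(c,119.6+X/5,194.6+Y/5,z)[:2].round(4)
print("tips",f(370,174,.04),f(370,314,.04)); print("arms",f(240,208,.035),f(242,291,.035))
print("lemon",f(455,240,.028),f(583,231,.028),f(520,235,.028),"small low edge",f(472,132,.015))
```

```text
tips [0.49   0.1717] [0.4054 0.174 ]
arms [0.474  0.2523] [0.4237 0.2518]
lemon [0.4481 0.1224] [0.4494 0.0439] [0.449  0.0825] small low edge [0.5159 0.1105]
```

Call:
{"api": "carry_out", "payload": {"increments": [[[0, 0, 0, 0, 0, 0, -0.1], [0.1, -0.8, 0, 0, 0, 0, -0.1], [0, -1.2, 0, 0, 0, 0, -0.1], [0, -1.3, 0, 0, 0, 0, -0.1], [0, -1.3, 0, 0, 0, 0, -0.1], [0, -1.3, 0, 0, 0, 0, -0.1], [0, -1.3, 0, 0, 0, 0, -0.1], [0, -1.3, 0, 0, 0, 0, -0.1], [0, -1.2, 0, 0, 0, 0, -0.1], [0, -1, 0, 0, 0, 0, -0.1]]]}}

```text
t: 14.2
tcp_pos: [0.4523, 0.1806, 0.0773]
eef_rot: [180.0, 0.0, 89.4]
ft_force: [-0.6, -0.3, -1.8]
width: 0.55
grip_force: 4.8
```

Call:
{"api": "carry_out", "payload": {"increments": [[[0, -0.4, 0, 0, 0, 0, -0.1], [0, 0, 0, 0, 0, 0, -0.1], [0, 0, 0, 0, 0, 0, -0.1]]]}}

```text
t: 14.45
tcp_pos: [0.4525, 0.1781, 0.0773]
eef_rot: [180.0, -0.0, 89.4]
ft_force: [-0.4, -0.0, -1.2]
width: 0.553
grip_force: 4.8
```

Run:
```python
from plant import ctrl
import cv2,pickle,numpy as np
s=ctrl.read_state();c=ctrl.read_camera("top");d=ctrl.read_camera("scene")
print(s["tcp_pos"],s["eef_rot"],s["width"],s["grip_force"],s["ft_force"])
a=cv2.resize(c["pixels"][195:265,120:280],None,fx=5,fy=5,interpolation=cv2.INTER_CUBIC)[:, :800]
b=cv2.resize(d["pixels"][180:230,150:310],None,fx=5,fy=5,interpolation=cv2.INTER_CUBIC)[:250]
cv2.imwrite("pics/t6.png",np.vstack([a,b])[:600])
```

```text
[0.45252466 0.17814862 0.07730976] [ 1.79981192e+02 -9.38182685e-03  8.94448647e+01] 0.5525129491308797 4.820998160466843 [-0.37760694 -0.02677036 -1.24201306]
```

View pics/t6.png

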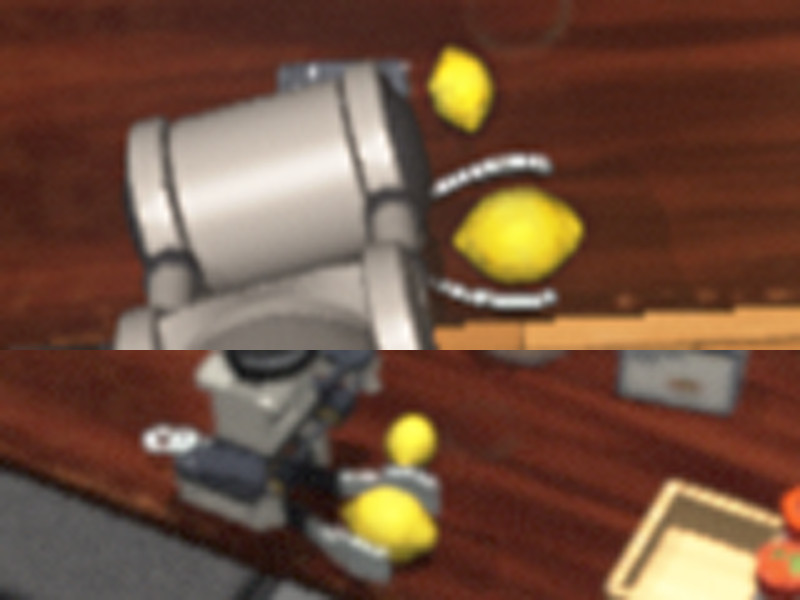

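The jaws straddle the lemon (tips at (548,163)/(553,298), lemon centred at (520,235)). Squeezing.

Call:
{"api": "carry_out", "payload": {"increments": [[[0, 0, 0, 0, 0, 0, -0.03], [0, 0, 0, 0, 0, 0, 0.03], [0, 0, 0, 0, 0, 0, 0.08], [0, 0, 0, 0, 0, 0, 0.12], [0, 0, 0, 0, 0, 0, 0.15], [0, 0, 0, 0, 0, 0, 0.18], [0, 0, 0, 0, 0, 0, 0.22], [0, 0, 0, 0, 0, 0, 0.3], [0, 0, 0, 0, 0, 0, 0.4], [0, 0, 0, 0, 0, 0, 0.4]]], "force": 30}}

```text
t: 15.38
tcp_pos: [0.4523, 0.1783, 0.0772]
eef_rot: [-180.0, -0.0, 89.5]
ft_force: [-1.0, 0.8, -0.4]
width: 0.395
grip_force: 30.0
```

Call:
{"api": "carry_out", "payload": {"increments": [[[0, 0, 0, 0, 0, 0, 0.4], [0, 0, 0, 0, 0, 0, 0.4], [0, 0, 0, 0, 0, 0, 0.4], [0, 0, 0, 0, 0, 0, 0.4]]]}}

```text
t: 15.72
tcp_pos: [0.4523, 0.1783, 0.0772]
eef_rot: [-180.0, 0.0, 89.5]
ft_force: [-0.4, 0.7, -0.4]
width: 0.391
grip_force: 30.0
```

Call:
{"api": "carry_out", "payload": {"increments": [[[0, 0, 0.3, 0, 0, 0, 0.4], [0, 0, 0.6, 0, 0, 0, 0.4], [0, 0, 1, 0, 0, 0, 0.4], [0, 0, 1.3, 0, 0, 0, 0.4], [0, 0, 1.5, 0, 0, 0, 0.4], [0, 0, 1.5, 0, 0, 0, 0.4], [0, 0, 1.5, 0, 0, 0, 0.4], [0, 0, 1.5, 0, 0, 0, 0.4], [0, 0, 1.5, 0, 0, 0, 0.4], [0, 0, 1.5, 0, 0, 0, 0.4]]]}}

```text
t: 16.55
tcp_pos: [0.4523, 0.1782, 0.201]
eef_rot: [179.9, -0.0, 89.5]
ft_force: [0.8, 0.0, -1.9]
width: 0.391
grip_force: 30.0
```

Call:
{"api": "carry_out", "payload": {"increments": [[[0, 0, 1.5, 0, 0, 0, 0.4], [0, 0, 1.5, 0, 0, 0, 0.4], [0, 0, 1, 0, 0, 0, 0.4], [0, 0, 0.6, 0, 0, 0, 0.4], [0.1, -0.3, 0, 0, 0, 0, 0.4], [0.2, -0.7, 0, 0, 0, 0, 0.4], [0.3, -1, 0, 0, 0, 0, 0.4], [0.3, -1.3, 0, 0, 0, 0, 0.4], [0.4, -1.5, 0, 0, 0, 0, 0.4], [0.4, -1.5, 0, 0, 0, 0, 0.4]]]}}

```text
t: 17.38
tcp_pos: [0.4692, 0.1138, 0.2443]
eef_rot: [-179.9, 0.0, 89.5]
ft_force: [-0.4, -0.7, -2.9]
width: 0.395
grip_force: 30.0
```

Call:
{"api": "carry_out", "payload": {"increments": [[[0.4, -1.6, 0, 0, 0, 0, 0.4], [0.4, -1.7, 0, 0, 0, 0, 0.4], [0.4, -1.7, 0, 0, 0, 0, 0.4], [0.4, -1.7, 0, 0, 0, 0, 0.4], [0.4, -1.7, 0, 0, 0, 0, 0.4], [0.4, -1.7, 0, 0, 0, 0, 0.4], [0.4, -1.7, 0, 0, 0, 0, 0.4], [0.4, -1.6, 0, 0, 0, 0, 0.4], [0.4, -1.4, 0, 0, 0, 0, 0.4], [0.3, -1.2, 0, 0, 0, 0, 0.4]]]}}

```text
t: 18.22
tcp_pos: [0.5081, -0.0468, 0.2443]
eef_rot: [-179.9, -0.0, 89.4]
ft_force: [0.6, -0.2, -1.9]
width: 0.397
grip_force: 30.0
```

Call:
{"api": "carry_out", "payload": {"increments": [[[0.2, -0.9, 0, 0, 0, 0, 0.4], [0, -0.5, 0, 0, 0, 0, 0.4], [0, -0.3, 0, 0, 0, 0, 0.4], [0, 0, 0, 0, 0, 0, 0.4], [0, 0, 0, 0, 0, 0, 0.4], [0, 0, 0, 0, 0, 0, 0.4]]]}}

```text
t: 18.72
tcp_pos: [0.5102, -0.0612, 0.2453]
eef_rot: [-180.0, -0.0, 89.5]
ft_force: [-0.4, 0.4, -1.8]
width: 0.393
grip_force: 30.0
```

Run:
```python
from plant import ctrl
import cv2,pickle,numpy as np
s=ctrl.read_state();c=ctrl.read_camera("top");d=ctrl.read_camera("scene");pickle.dump((s,c,d),open("t7.pkl","wb"))
print(s["tcp_pos"],s["eef_rot"],s["width"],s["grip_force"],s["ft_force"])
a=cv2.resize(c["pixels"][175:250,200:400],None,fx=4,fy=4,interpolation=cv2.INTER_CUBIC)
b=cv2.resize(d["pixels"][160:235,180:380],None,fx=4,fy=4,interpolation=cv2.INTER_CUBIC)
cv2.imwrite("pics/t7.png",np.vstack([a,b]))
```

```text
[ 0.5101969  -0.0611587   0.24525754] [-1.79996632e+02 -1.01549113e-02  8.95263572e+01] 0.3929257276186683 29.982174038887024 [-0.37397307  0.42929308 -1.83126548]
```

View pics/t7.png

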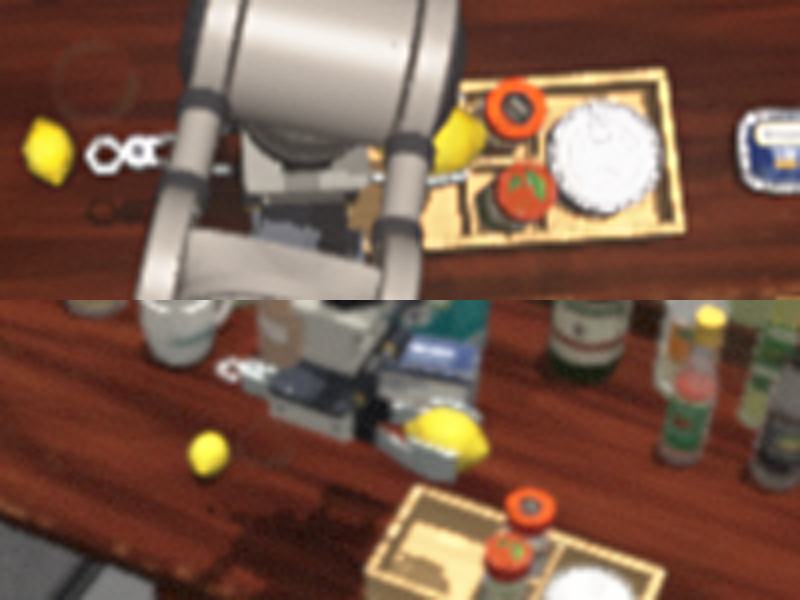

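The lemon is held in the jaws above the box, at scene crop (447,438) with its tip at top crop (487,137). I'll check its position numerically.

Run:
```python
import pickle
from h import *
s,c,d=pickle.load(open("t7.pkl","rb"))
for z in(.17,.2,.23):
    print(z,"tip top",onplane(c,199.6+487/4,174.6+137/4,z)[:2].round(3),"tip scene",onplane(d,179.6+489/4,159.6+142/4,z)[:2].round(3),"centre scene",onplane(d,179.6+447/4,159.6+138/4,z)[:2].round(3))
print((proj(d,[.5115,-.157,.197])-[179.6,159.6])*4+[0,300])
```

```text
0.17 tip top [ 0.512 -0.2  ] tip scene [ 0.548 -0.184] centre scene [ 0.535 -0.147]
0.2 tip top [ 0.507 -0.194] tip scene [ 0.52  -0.193] centre scene [ 0.508 -0.157]
0.23 tip top [ 0.503 -0.189] tip scene [ 0.492 -0.202] centre scene [ 0.48  -0.167]
[[448.29382052 437.56353111]]
```

```bash
python3 -c "
from plant import ctrl
print(ctrl.sign_off())"
```

```text
the job is handed in; nothing more can be done
None
```

I handed the job in with the spice jar standing upright on the floor of the front pocket and released. The lemon is held still in the tongs over the middle of the large compartment, its underside about 12 cm above the rim, at 19 s of the 64 s allowed.

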